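# Power up the race car's switch console

## Task

Power up the race car's switch console on the bench with light fingertip presses, left and right being as seen from the robot: press down the raised far end of the wide battery-master rocker at the left end so that it is fully on, then in the same way the ignition (the first small rocker to its right), then the fuel pump (the third small rocker), and last press the round starter button at the right end fully in, hold it about a second and let it come back out. Leave the second and fourth small rockers (fan and rain light) off, press gently so that the console is neither strained nor shoved, and pick up or knock aside nothing.

Things in the scene. Friction and masses are not known exactly. Their poses are not given: they have to be found in the camera images.
- console: Loose grey switch console, 1.9 kg, on rubber feet; 360 mm wide, x -78 to +127 mm. Origin on the table at mid width; x away from the operator, y to his left, z up. Bare metal face rises 0.17 rad along +x, 60 mm high over the origin; level deck behind, 73 mm high. Controls in a row at x about -12 mm, at y 135 (master), 73 (ignition), 24 (fan), -25 (pump), -74 (rain), -135 (starter).
- plate (a joint): The console's sloping bare aluminium face plate (360 by 158 mm), carrying all its controls, on rubber mounts: 0 m at rest, grows as it is pressed in, about 1 mm for every 6 N; springs back.
- master (a joint): Wide battery-master rocker, left end: black, 36 mm wide (y), 50 long (x), V-shaped, two flat halves meeting over the pivot 13 mm above the face. 0 = off: near half parallel to the face, far half up 0.40 rad, its end 23 mm above the face. 0.40 = fully on, at the stop: far half parallel to the face. On above 0.28. Stays where left (friction); about 3 N near the far end moves it.
- master_tap (a point): On top of the raised far half of the master rocker, mid width, 6 mm from its far end and 19 mm from the pivot; moves with the rocker. Pressed straight down here it goes down about 7 mm to fully on.
- ignition (a joint): Ignition rocker, first small one right of the master: black, 22 mm wide, 42 mm long, otherwise like the master, raised far end 21 mm above the face. 0 = off, 0.40 rad = fully on at the stop, on above 0.28. Stays where left; about 3.5 N.
- ignition_tap (a point): On top of the raised far half of the ignition rocker, mid width, 6 mm from its far end, 15 mm from the pivot; goes down about 6 mm to fully on.
- pump (a joint): Fuel-pump rocker, the third small one, same make as the ignition: 0 = off, 0.40 rad = fully on, on above 0.28.
- pump_tap (a point): On top of the raised far half of the fuel-pump rocker, mid width, 6 mm from its far end, 15 mm from the pivot; goes down about 6 mm to fully on.
- fan (a joint): Radiator-fan rocker, the second small one, same make: 0 = off; to be left off.
- rain (a joint): Rain-light rocker, the fourth small one, same make: 0 = off; to be left off.
- starter (a joint): Starter push button: 0 = out, 0.006 m = fully in (stop); counts as pressed above 0.004. Spring: 2 N to start, about 5.7 N fully in; comes back out by itself.
- starter_top (a point): Centre of the top of the round starter button (grey, 30 mm across, in a dark 42 mm bezel), 14 mm above the face when out; it moves in square to the face.
- socket: Steel wrench socket, 24 mm across, 40 mm tall, standing on the console's rear deck. Origin: centre of its underside. Leave it standing.
- wrench: Steel spanner, 180 mm, lying in front of the console. Leave it.
- screwdriver: Screwdriver, 200 mm, lying left of the console. Leave it.
- damper: Coilover damper, about 190 mm long, 50 mm high, lying right of the console. Leave it.
- disc: Brake disc, 176 mm across, 5 mm thick, lying behind the console. Leave it.
- bottle: Bottle, 56 mm across, 150 mm tall, standing behind the console. Leave it.
- can: Can, 66 mm across, 120 mm tall, standing behind the console. Leave it.
- tray: Open steel parts tray, 120 by 160 by 35 mm, in front of the console, to the right. Leave it.

How it is judged:
By the outcome, as a careful person would: the job done as asked, in the order asked, and still so for the second after the job is handed in, with the robot touching nothing.
It also fails if it takes over 51 s, if anything falls off the work surface, if the arm or the gripper's body presses on something with over 40 N, if the wrist force passes 120 N, or if a joint passes its speed limit or range.

## Robot

A 6-joint arm with a two-finger parallel gripper is mounted at the origin on the work surface. World frame = base frame: x ahead of the robot, y to its left, z up, the work surface at z = 0. Lengths are in m, angles in rad, forces in N, time in s.
With the tool pointing down it reaches from about 0.35 to 0.875 m from the base axis. Payload 4.2 kg.
Tool frame: the origin (TCP) lies midway between the tips of the shut fingers; the grasp point (between the pads) lies 19 mm behind it; z points along the fingers, y is the line along which they close (so a half turn about z gives the same grasp; the last joint's range is limited). The gripper opens to 85 mm and grips with 20 to 120 N. Pads are 22 mm wide; open, the fingers measure 114 mm over their backs; the gripper's body (76 mm by 85 mm) begins 54 mm behind the grasp point. The pads swing forward as they close: fully open they stand 13 mm farther back than shut.
Start: joints at [-1.005, 0.385, 0.008, 0, -1.194, -0.259], TCP at [0.189, -0.596, 0.231] pointing down, gripper open.
Joint ranges: [-3.14, 3.14], [-1.21, 2.06], [-1.07, 1.41], [-3.16, 2.05], [-2.99, -0.16], [-3.1, 3.1]. Speed limits (rad/s): [2.79, 2.79, 3.14, 3.14, 3.14, 3.14].

## Interface

Orientations are given as a unit quaternion [x, y, z, w].
In Python, from bench import manip, optics, status gives the robot as it stands (manip), with the cameras (optics) and the readings (status).
- The arm moves only by the shell command python3 inch.py FILE [FORCE], which reads ROWS from the file FILE. ROWS is a JSON list that holds a single list of rows (three levels of brackets), with 1 to 5 rows, each of 5 numbers: the opening from 0.0 (shut) to 1.0 (fully open), then dx, dy, dz in normalised numbers (1 is 0.5 m), then a turn about the tool's z in fractions of the full range, 1 being 360 degrees; each row is the pose to reach, as a shift and turn from the pose commanded when the command began, along the tool's axes at that moment; what a row does not reach only later rows make up. A row lasts 1/12 s, in which the tool goes at most 0.0417 m and 0.125 rad, less where a joint would pass 70% of its speed; a pose out of reach is approached as far as the arm can. The fingers move at their own pace and stop on an object; FORCE is the grip in N (left out, the last holds). Time passes only in rows, so rows that do not move let the fingers close. It prints the time, the measured TCP pose, the force, the opening and the grip force at its end. Input that does not fit is refused with a message, and nothing moves.
- status.read_state(): the state, without advancing time (a new reading comes with each control period).
- optics.grab_frame(name): name is "scene" or "side" or "wrist"; returns a dict with "pixels" (400x640x3 uint8, red, green, blue), "fx", "fy", "cx", "cy" (pixels), "rvec" (rotation vector, rad) and "tvec" (3), from world to camera coordinates, as OpenCV has them; the wrist camera has in their place "tool_from_camera" (4x4, takes a point from camera to tool coordinates, whose origin is the TCP and whose axes are the flange's). Camera axes: x right, y down, z forward; pixel columns grow to the right and rows downward; lengths in m; the calibration is good to about 2 mm. A picture is of the moment at which its call begins: read the wrist's pose just before it. There is no depth.
- manip.finish_job(): hands the job in; it is judged then, once.
The state is a dict: "time": time; "joint_pos": joint angles; "qvel": joint speeds; "tau": joint torques, N m; "eef_pos": TCP position; "orientation": TCP orientation; "ft_force": force on the tool from outside, world axes, zero at the start; "moment": the same for the moment, N m; "grip_width": opening from 0.0 (shut) to 1.0 (fully open); "grasp_force": force on a finger pad.
Only numpy, scipy, OpenCV 4.12 (cv2) and the standard library are available. Lean on these libraries where they do the work, as an engineer would, in place of code of your own. Each camera call takes 0.05 s, during which the arm holds its last target. There are 200 camera calls.

## Working session

There is one attempt and no reset: what is moved stays moved. The work goes in short steps, Python scripts to look and compute and a shell command to move; the robot and the scene stay as the last step left them, time stands still between calls to the robot, and variables do not carry over. Pictures are saved under pics/ and viewed, at most 10 in all, crops included, and the job is handed in when it is done.

```bash
ls; mkdir -p pics
python3 - <<'E'
from bench import manip, optics, status
import cv2,numpy as np,pickle
s=status.read_state();print(s)
D={}
for n in("scene","side"):
    f=optics.grab_frame(n);D[n]=f
    cv2.imwrite(f"pics/{n}0.png",f["pixels"][...,::-1])
    R=cv2.Rodrigues(np.array(f["rvec"]))[0];print(n,-R.T@np.array(f["tvec"]),R[2],f["fx"])
pickle.dump(D,open("d.pkl","wb"))
E
```

```text
bench.py
inch.py
pics
{'time': 0.0, 'joint_pos': array([-1.00537078e+00,  3.85549080e-01,  6.56543801e-03, -5.09085010e-04,
       -1.19402464e+00, -2.58618938e-01]), 'qvel': array([ 5.59995516e-04, -3.70774901e-04,  5.40180233e-04,  2.00673160e-04,
        2.46832440e-05,  1.98847031e-04]), 'tau': array([ 3.98834009e-04, -3.92291701e+01,  1.88391244e+01,  4.18611914e+00,
       -4.72190412e-03, -1.51928919e-05]), 'eef_pos': array([ 0.18859573, -0.59521584,  0.23020099]), 'orientation': array([-1.52709439e-01,  9.88270483e-01,  1.10816620e-03, -2.26118465e-04]), 'ft_force': array([ 0.14305714,  0.27488888, -0.16239419]), 'moment': array([ 0.00155439, -0.02751381,  0.05741419]), 'grasp_force': 0.0, 'grip_width': 0.9980786082447669}
scene [1.117776   0.8062241  0.70515438] [-0.48391535 -0.66693692 -0.56658722] 394.97418177843406
side [0.44729608 0.8394368  0.54541906] [ 0.12893742 -0.84944876 -0.51167563] 379.41182218556645
```

View pics/scene0.png

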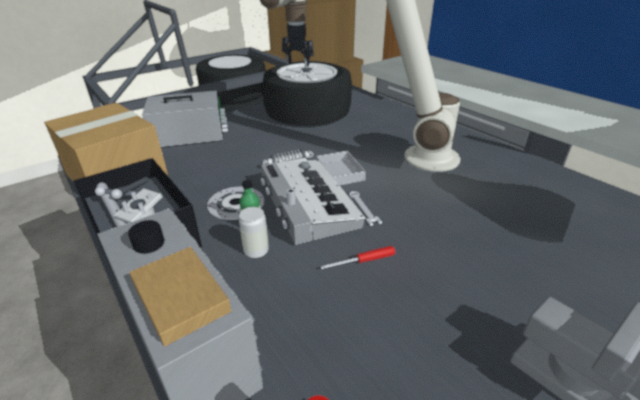

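View pics/side0.png

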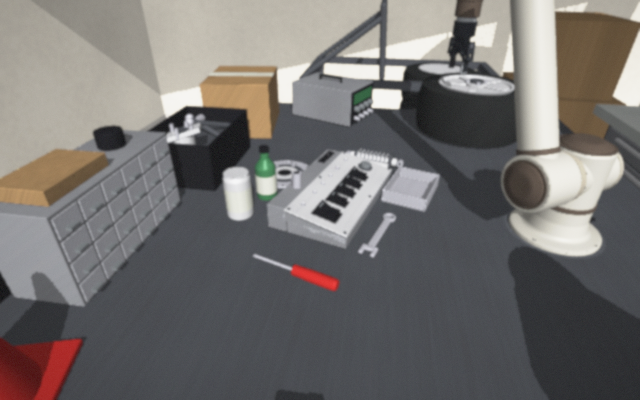

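The scene view shows the console at about (310,195) px and the side view at about (340,195). The rockers run from master to starter between (325,210) and (365,165) in the side view. I'll crop both.

Run:
```python
import cv2,pickle,numpy as np
D=pickle.load(open("d.pkl","rb"))
a=cv2.resize(D["scene"]["pixels"][145:245,250:390],None,fx=4,fy=4,interpolation=cv2.INTER_CUBIC)
b=cv2.resize(D["side"]["pixels"][140:250,260:410],None,fx=5,fy=5,interpolation=cv2.INTER_CUBIC)
cv2.imwrite("pics/a.png",a[...,::-1]);cv2.imwrite("pics/b.png",b[...,::-1])
```

```text
(no output)
```

View pics/a.png

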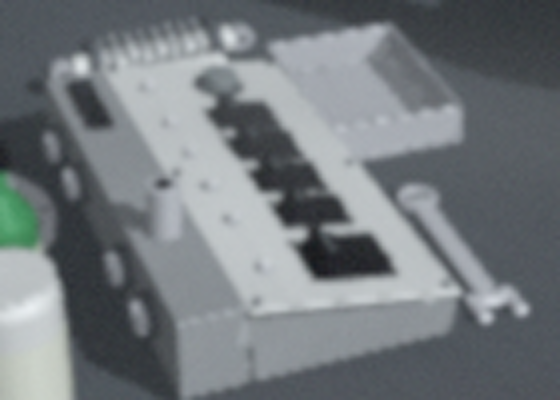

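View pics/b.png

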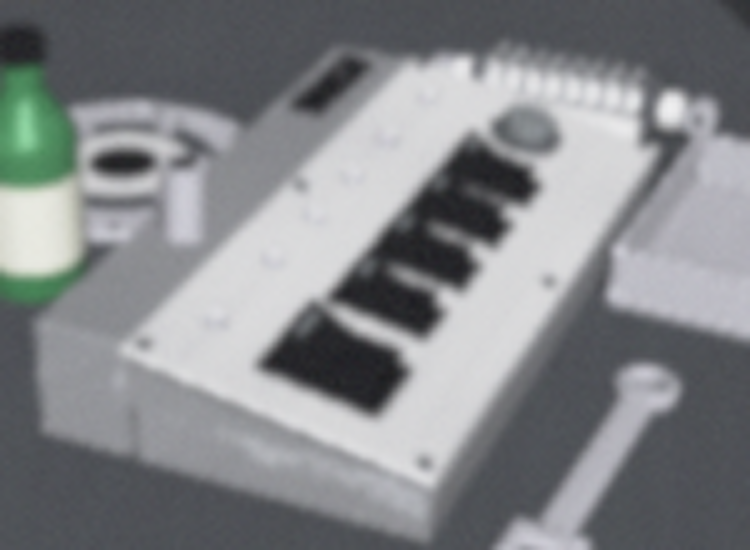

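The crops show the plate's left corners at side (346,237) and (284,210) and at scene (364,219) and (312,222). The starter is at (365,165) in the side view and (305,165) in the scene view, and all rocker far ends are raised. I'll triangulate a coarse pose.

```bash
cat > h.py <<'E'
import numpy as np,cv2
from scipy.spatial.transform import Rotation as Ro
def ray(f,uv,pose=None):
    d=np.array([(uv[0]-f["cx"])/f["fx"],(uv[1]-f["cy"])/f["fy"],1.])
    if pose is None:
        R=cv2.Rodrigues(np.array(f["rvec"]))[0];return -R.T@np.array(f["tvec"]).ravel(),R.T@d
    T=np.array(f["tool_from_camera"]);Rt=Ro.from_quat(pose[1]).as_matrix()
    return pose[0]+Rt@T[:3,3],Rt@T[:3,:3]@d
def onz(c,d,z): return c+d*(z-c[2])/d[2]
def tri(rs):
    A=0;b=0
    for c,d in rs:
        d=d/np.linalg.norm(d);P=np.eye(3)-np.outer(d,d);A=A+P;b=b+P@c
    return np.linalg.solve(A,b)
E
python3 - <<'E'
import pickle;from h import *
D=pickle.load(open("d.pkl","rb"))
for n,s,c in(("nearL",(346.4,237),(364.5,218.8)),("farL",(284.4,210),(312,222)),("start",(365.4,165),(305,165)),("mast_farleft",(312,213),(327,214.5))):
    print(n,tri([ray(D["side"],s),ray(D["scene"],c)]).round(4))
from bench import manip, optics, status
f=optics.grab_frame("wrist");print(np.array(f["tool_from_camera"]).round(3),f["fx"])
E
```

```text
nearL [0.4942 0.1714 0.0415]
farL [0.6424 0.128  0.0702]
start [ 0.4726 -0.1477  0.0638]
mast_farleft [0.5807 0.1129 0.0586]
[[ 0.    -0.952 -0.306  0.078]
 [ 1.    -0.     0.001 -0.001]
 [-0.001 -0.306  0.952 -0.142]
 [ 0.     0.     0.     1.   ]] 284.06176422536373
```

The manual's scale: shifts go in shares of 0.5 m and turns go in shares of 360 degrees. Converting my numbers, -0.148 m / 0.5 = -0.296, 0.143 m / 0.5 = 0.286.

```bash
for i in 1 2; do :; done
echo '[[[0, -0.06, 0.058, 0, 0], [0, -0.12, 0.114, 0, 0], [0, -0.178, 0.172, 0, 0], [0, -0.238, 0.23, 0, 0], [0, -0.296, 0.286, 0, 0]]]' > path.dat && python3 inch.py path.dat
echo '[[[0, -0.06, 0.058, 0, 0], [0, -0.12, 0.114, 0, 0], [0, -0.178, 0.172, 0, 0], [0, -0.238, 0.23, 0, 0], [0, -0.296, 0.286, 0, 0]]]' > path.dat && python3 inch.py path.dat
echo '[[[0, -0.06, 0.058, 0, 0], [0, -0.12, 0.114, 0, 0], [0, -0.178, 0.172, 0, 0], [0, -0.238, 0.23, 0, 0], [0, -0.296, 0.286, 0, 0]]]' > path.dat && python3 inch.py path.dat
echo '[[[0, -0.05, 0.048, 0, 0.0191], [0, -0.05, 0.048, 0, 0.0382], [0, -0.05, 0.048, 0, 0.0573], [0, -0.05, 0.048, 0, 0.0764], [0, -0.05, 0.048, 0, 0.0939]]]' > path.dat && python3 inch.py path.dat
echo '[[[0, 0, 0, 0, 0], [0, 0, 0, 0, 0]]]' > path.dat && python3 inch.py path.dat
python3 - <<'E'
from bench import manip, optics, status
import cv2,pickle
s=status.read_state();f=optics.grab_frame("wrist");pickle.dump((s,f),open("w1.pkl","wb"))
cv2.imwrite("pics/w1.png",f["pixels"][...,::-1]);print(s["eef_pos"],s["orientation"],s["ft_force"])
E
```

```text
time: 0.57
eef_pos: [0.2869, -0.4129, 0.231]
orientation: [-0.152, 0.988, 0.0, -0.0]
ft_force: [0.9, -0.6, 0.1]
grip_width: 0.301
grasp_force: 0.0
time: 0.98
eef_pos: [0.3849, -0.2317, 0.2314]
orientation: [-0.153, 0.988, -0.0, 0.0]
ft_force: [0.9, -0.7, -0.3]
grip_width: 0.0
grasp_force: 0.0
time: 1.4
eef_pos: [0.4828, -0.0506, 0.2314]
orientation: [-0.153, 0.988, 0.0, 0.0]
ft_force: [0.2, -1.1, 0.3]
grip_width: -0.003
grasp_force: 0.0
time: 1.82
eef_pos: [0.4989, -0.0219, 0.2309]
orientation: [0.144, 0.99, -0.0, -0.0]
ft_force: [-0.2, -0.3, 0.5]
grip_width: 0.001
grasp_force: 0.0
time: 1.98
eef_pos: [0.4989, -0.0223, 0.2311]
orientation: [0.14, 0.99, -0.0, -0.0]
ft_force: [0.8, 0.2, -0.3]
grip_width: 0.002
grasp_force: 0.0
[ 0.49886415 -0.02229249  0.23109753] [ 1.39738332e-01  9.90188435e-01 -2.69458645e-05 -2.47701373e-04] [ 0.80965437  0.19595363 -0.33778552]
```

View pics/w1.png

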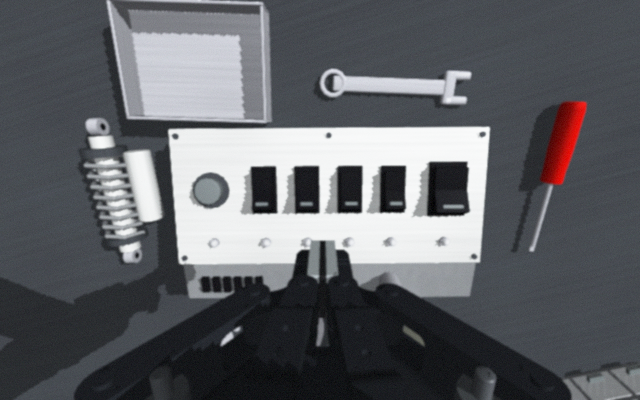

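The wrist view shows the plate corners at (170,129), (489,128), (480,262) and (179,263). The starter is at (210,190), the small rockers are at columns 263, 307, 349 and 393, and the master is at (448,188), with raised far ends around row 210.

```bash
cat > m.py <<'E'
import sys,pickle;from h import *
s,f=pickle.load(open(sys.argv[1],"rb"));pose=(s["eef_pos"],s["orientation"])
hsv=cv2.cvtColor(f["pixels"],cv2.COLOR_RGB2HSV);g=hsv[...,2]
R=Ro.from_quat(pose[1]).as_matrix()
w=lambda uv,z:onz(*ray(f,uv,pose),z)
m=cv2.morphologyEx((g>180).astype(np.uint8),cv2.MORPH_OPEN,np.ones((3,3)))
c=max(cv2.findContours(m,0,2)[0],key=cv2.contourArea)[:,0,:].astype(float)
pts=[c[np.argmin(c@np.array(k))] for k in((1,1),(-1,1),(1,-1),(-1,-1))]
for n,p,z in zip(("nR","nL","fR","fL"),pts,(.047,.047,.073,.073)): print(n,p,w(p,z).round(4))
b=((g<50)).astype(np.uint8); x0,x1=pts[0][0],pts[1][0];y0=pts[0][1];b[:int(y0)+8]=0;b[int(y0)+105:]=0;b[:,:int(x0)+8]=0;b[:,int(x1)-8:]=0
L=[c for c in cv2.findContours(cv2.morphologyEx(b,cv2.MORPH_OPEN,np.ones((5,5))),0,2)[0] if cv2.contourArea(c)>400]
for c in sorted(L,key=lambda c:c[:,0,0].mean()):
    x,y,W,H=cv2.boundingRect(c);master=W>32
    print("blob",(x,y,W,H),"near",w((x+W/2,y),.060-.0065+.013)[:2].round(4),"far",w((x+W/2,y+H),.0625+(.023 if master else .021))[:2].round(4))
for k in cv2.HoughCircles(cv2.medianBlur(g,5),cv2.HOUGH_GRADIENT,1,50,param1=80,param2=15,minRadius=10,maxRadius=24)[0][:4]: print("circ",k,w(k[:2],.058+.014).round(4))
E
python3 m.py w1.pkl
```

```text
nR [170. 129.] [ 0.398  -0.1703  0.047 ]
nL [489. 128.] [0.4955 0.1724 0.047 ]
fR [179. 261.] [ 0.5432 -0.2129  0.073 ]
fL [479. 261.] [0.6424 0.131  0.073 ]
blob (252, 168, 24, 45) near [ 0.4661 -0.0793] far [ 0.5106 -0.0917]
blob (295, 167, 23, 36) near [ 0.4779 -0.0343] far [ 0.5124 -0.0439]
blob (338, 167, 23, 45) near [0.4909 0.0109] far [ 0.5352 -0.0021]
blob (381, 167, 24, 45) near [0.5041 0.0567] far [0.5483 0.0434]
blob (428, 163, 39, 52) near [0.5162 0.1147] far [0.5672 0.0991]
circ [209.5 189.5  18. ] [ 0.4714 -0.1437  0.072 ]
circ [118.5 210.5  20.1] [ 0.4658 -0.2519  0.072 ]
circ [334.5  82.5  14.1] [0.404  0.0174 0.072 ]
circ [219.5 286.5  11.8] [ 0.5901 -0.1806  0.072 ]
```

Converted, 0.144 m / 0.5 = 0.288, 0.111 m / 0.5 = 0.222.

```bash
echo '[[[0, -0.01, 0.058, 0.044, 0], [0, -0.02, 0.116, 0.088, 0], [0, -0.03, 0.174, 0.132, 0], [0, -0.04, 0.232, 0.176, 0], [0, -0.0508, 0.288, 0.222, 0]]]' > path.dat && python3 inch.py path.dat
echo '[[[0, 0, 0, 0, 0], [0, 0, 0, 0, 0], [0, 0, 0, 0, 0]]]' > path.dat && python3 inch.py path.dat
python3 - <<'E'
from bench import manip, optics, status
import cv2,pickle
s=status.read_state();f=optics.grab_frame("wrist");pickle.dump((s,f),open("w2.pkl","wb"))
cv2.imwrite("pics/w2.png",f["pixels"][...,::-1]);print(s["eef_pos"],s["orientation"])
import numpy as np
T=np.linalg.inv(f["tool_from_camera"])
for z in(0,.036,.045):
  for x in(-.011,0,.011):
    p=T@[x,0,z,1];print(z,x,(f["fx"]*p[0]/p[2]+f["cx"]).round(1),(f["fy"]*p[1]/p[2]+f["cy"]).round(1))
E
```

```text
time: 2.45
eef_pos: [0.5643, 0.1101, 0.1196]
orientation: [0.14, 0.99, 0.0, 0.0]
ft_force: [0.3, -0.1, 0.5]
grip_width: 0.002
grasp_force: 0.0
time: 2.7
eef_pos: [0.5636, 0.1086, 0.1204]
orientation: [0.14, 0.99, -0.0, -0.0]
ft_force: [-0.0, -0.1, 1.3]
grip_width: 0.003
grasp_force: 0.0
[0.56363746 0.10859786 0.1204217 ] [ 1.40481744e-01  9.90083236e-01 -2.26682498e-04 -1.18686068e-04]
0 -0.011 322.7 271.3
0 0 322.7 254.1
0 0.011 322.7 236.2
0.036 -0.011 322.6 242.9
0.036 0 322.6 228.3
0.036 0.011 322.6 213.2
0.045 -0.011 322.5 237.3
0.045 0 322.5 223.2
0.045 0.011 322.5 208.6
```

View pics/w2.png

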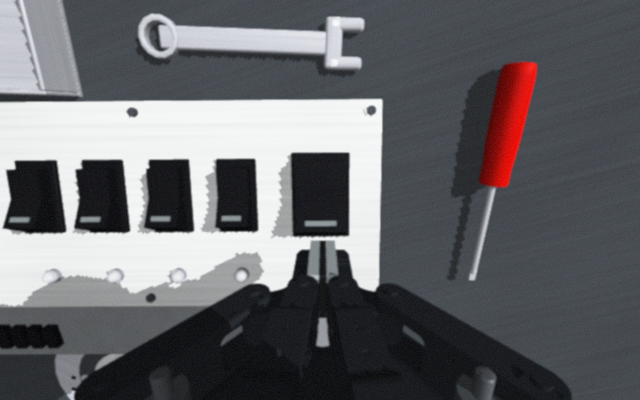

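The master spans columns 292–349 with its far end at row 236. The TCP's drop point is about (322,228), 6 mm inside the far end and centred, so I can press here.

Converted, 0.034 m / 0.5 = 0.068, 0.03 m / 0.5 = 0.06.

```bash
echo '[[[0, 0, 0, 0.032, 0], [0, 0, 0, 0.06, 0], [0, 0, 0, 0.068, 0], [0, 0, 0, 0.068, 0]]]' > path.dat && python3 inch.py path.dat
echo '[[[0, 0, 0, 0.002, 0], [0, 0, 0, 0.004, 0], [0, 0, 0, 0.006, 0], [0, 0, 0, 0.008, 0], [0, 0, 0, 0.008, 0]]]' > path.dat && python3 inch.py path.dat
```

```text
time: 3.08
eef_pos: [0.5632, 0.1078, 0.0865]
orientation: [0.142, 0.99, -0.0, -0.0]
ft_force: [-0.5, 0.2, 0.4]
grip_width: -0.002
grasp_force: 0.0
time: 3.5
eef_pos: [0.5645, 0.1089, 0.0832]
orientation: [0.141, 0.99, 0.0, 0.001]
ft_force: [0.5, -1.8, 1.7]
grip_width: -0.002
grasp_force: 1.3
```

Converted, 0.003 m / 0.5 = 0.006, 0.002 m / 0.5 = 0.004.

```bash
echo '[[[0, 0, 0, 0.002, 0], [0, 0, 0, 0.004, 0], [0, 0, 0, 0.006, 0], [0, 0, 0, 0.006, 0], [0, 0, 0, 0.006, 0]]]' > path.dat && python3 inch.py path.dat
echo '[[[0, 0, 0, 0.002, 0], [0, 0, 0, 0.004, 0], [0, 0, 0, 0.004, 0], [0, 0, 0, 0.004, 0]]]' > path.dat && python3 inch.py path.dat
```

```text
time: 3.92
eef_pos: [0.5645, 0.1092, 0.0797]
orientation: [0.141, 0.99, 0.001, 0.001]
ft_force: [2.6, -0.9, 4.5]
grip_width: -0.004
grasp_force: 1.7
time: 4.25
eef_pos: [0.5634, 0.109, 0.077]
orientation: [0.141, 0.99, 0.0, -0.0]
ft_force: [1.9, -0.6, 2.8]
grip_width: 0.0
grasp_force: 1.3
```

Converted, 0.001 m / 0.5 = 0.002.

```bash
echo '[[[0, 0, 0, 0.002, 0], [0, 0, 0, 0.002, 0], [0, 0, 0, 0.002, 0]]]' > path.dat && python3 inch.py path.dat
echo '[[[0, 0, 0, 0.002, 0], [0, 0, 0, 0.002, 0], [0, 0, 0, 0.002, 0]]]' > path.dat && python3 inch.py path.dat
```

```text
time: 4.5
eef_pos: [0.5633, 0.1089, 0.076]
orientation: [0.141, 0.99, -0.0, -0.0]
ft_force: [2.0, 0.2, 2.4]
grip_width: 0.0
grasp_force: 1.1
time: 4.75
eef_pos: [0.5634, 0.1088, 0.0751]
orientation: [0.141, 0.99, -0.0, -0.0]
ft_force: [1.1, 1.0, 2.8]
grip_width: -0.002
grasp_force: 1.0
```

Converted, 0.001 m / 0.5 = 0.002.

```bash
echo '[[[0, 0, 0, 0.002, 0], [0, 0, 0, 0.002, 0], [0, 0, 0, 0.002, 0]]]' > path.dat && python3 inch.py path.dat
echo '[[[0, 0, 0, 0.001, 0], [0, 0, 0, 0.002, 0], [0, 0, 0, 0.002, 0]]]' > path.dat && python3 inch.py path.dat
```

```text
time: 5.0
eef_pos: [0.5635, 0.1088, 0.0745]
orientation: [0.141, 0.99, -0.0, -0.0]
ft_force: [0.7, 0.3, 3.1]
grip_width: 0.003
grasp_force: 2.1
time: 5.25
eef_pos: [0.5637, 0.1088, 0.0739]
orientation: [0.141, 0.99, -0.0, 0.0]
ft_force: [-0.5, 0.4, 7.6]
grip_width: 0.0
grasp_force: 3.5
```

Converted, -0.045 m / 0.5 = -0.09, -0.03 m / 0.5 = -0.06.

```bash
echo '[[[0, 0, 0, 0, 0], [0, 0, 0, 0, 0], [0, 0, 0, -0.02, 0], [0, 0, 0, -0.06, 0], [0, 0, 0, -0.09, 0]]]' > path.dat && python3 inch.py path.dat
echo '[[[0, 0.006, -0.04, 0, 0], [0, 0.006, -0.09, 0, 0], [0, 0.006, -0.124, 0, 0], [0, 0.006, -0.124, 0, 0], [0, 0.006, -0.124, 0, 0]]]' > path.dat && python3 inch.py path.dat
python3 - <<'E'
from bench import manip, optics, status
import cv2,pickle
s=status.read_state();f=optics.grab_frame("wrist");pickle.dump((s,f),open("w3.pkl","wb"))
cv2.imwrite("pics/w3.png",f["pixels"][...,::-1]);print(s["eef_pos"],s["orientation"])
E
```

```text
time: 5.67
eef_pos: [0.5622, 0.1082, 0.1182]
orientation: [0.141, 0.99, -0.001, -0.002]
ft_force: [0.3, -0.0, 0.4]
grip_width: 0.001
grasp_force: 0.0
time: 6.08
eef_pos: [0.5422, 0.0492, 0.1179]
orientation: [0.142, 0.99, -0.0, -0.001]
ft_force: [-0.1, -0.5, -0.4]
grip_width: 0.005
grasp_force: 0.0
[0.54224029 0.0492071  0.11791412] [ 1.42044699e-01  9.89859476e-01 -4.00775055e-04 -1.16660530e-03]
```

View pics/w3.png

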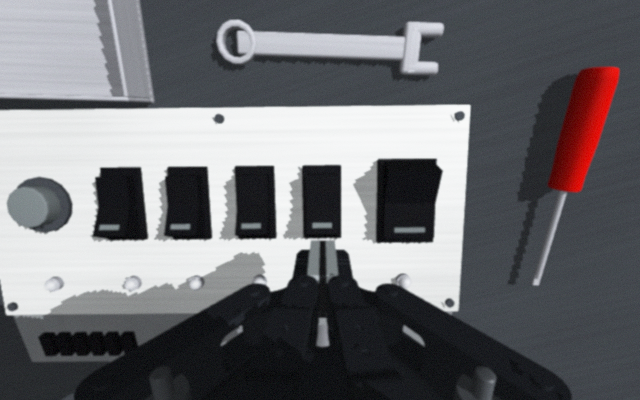

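The master is fully on, with its near half tilted up. The ignition spans columns 303–341, centred on 322, with its far end at row 239. I'll shift 2 mm farther away and press.

Converted, 0.036 m / 0.5 = 0.072, -0.002 m / 0.5 = -0.004.

```bash
echo '[[[0, -0.004, 0, 0.032, 0], [0, -0.004, 0, 0.06, 0], [0, -0.004, 0, 0.068, 0], [0, -0.004, 0, 0.072, 0], [0, -0.004, 0, 0.072, 0]]]' > path.dat && python3 inch.py path.dat
echo '[[[0, 0, 0, 0.002, 0], [0, 0, 0, 0.004, 0], [0, 0, 0, 0.006, 0], [0, 0, 0, 0.008, 0], [0, 0, 0, 0.008, 0]]]' > path.dat && python3 inch.py path.dat
echo '[[[0, 0, 0, 0.002, 0], [0, 0, 0, 0.002, 0], [0, 0, 0, 0.002, 0]]]' > path.dat && python3 inch.py path.dat
```

```text
time: 6.55
eef_pos: [0.5451, 0.05, 0.082]
orientation: [0.141, 0.99, -0.0, -0.001]
ft_force: [-0.2, 0.1, -1.1]
grip_width: -0.001
grasp_force: 0.0
time: 6.97
eef_pos: [0.5469, 0.0499, 0.0793]
orientation: [0.141, 0.99, 0.001, 0.002]
ft_force: [2.5, 0.3, 3.1]
grip_width: 0.005
grasp_force: 1.7
time: 7.22
eef_pos: [0.5468, 0.0499, 0.078]
orientation: [0.141, 0.99, 0.001, 0.001]
ft_force: [3.2, -1.0, 4.1]
grip_width: -0.002
grasp_force: 2.0
```

Converted, 0.002 m / 0.5 = 0.004, 0.001 m / 0.5 = 0.002.

```bash
echo '[[[0, 0, 0, 0.002, 0], [0, 0, 0, 0.004, 0], [0, 0, 0, 0.004, 0], [0, 0, 0, 0.004, 0]]]' > path.dat && python3 inch.py path.dat
echo '[[[0, 0, 0, 0.002, 0], [0, 0, 0, 0.002, 0], [0, 0, 0, 0.002, 0]]]' > path.dat && python3 inch.py path.dat
```

```text
time: 7.55
eef_pos: [0.545, 0.0496, 0.075]
orientation: [0.141, 0.99, -0.0, -0.0]
ft_force: [2.5, -0.1, 3.4]
grip_width: -0.001
grasp_force: 1.5
time: 7.8
eef_pos: [0.5451, 0.0496, 0.0741]
orientation: [0.141, 0.99, -0.0, -0.0]
ft_force: [2.0, 1.2, 2.4]
grip_width: 0.006
grasp_force: 1.6
```

Converted, 0.001 m / 0.5 = 0.002.

```bash
echo '[[[0, 0, 0, 0.002, 0], [0, 0, 0, 0.002, 0], [0, 0, 0, 0.002, 0]]]' > path.dat && python3 inch.py path.dat
echo '[[[0, 0, 0, 0.001, 0], [0, 0, 0, 0.001, 0], [0, 0, 0, 0.001, 0]]]' > path.dat && python3 inch.py path.dat
```

```text
time: 8.05
eef_pos: [0.5453, 0.0496, 0.0735]
orientation: [0.141, 0.99, -0.0, -0.0]
ft_force: [1.7, 0.1, 5.8]
grip_width: 0.0
grasp_force: 2.9
time: 8.3
eef_pos: [0.5453, 0.0496, 0.0733]
orientation: [0.141, 0.99, -0.0, -0.0]
ft_force: [1.7, 0.8, 7.5]
grip_width: 0.001
grasp_force: 3.4
```

Converted, -0.045 m / 0.5 = -0.09, -0.03 m / 0.5 = -0.06.

```bash
echo '[[[0, 0, 0, 0, 0], [0, 0, 0, -0.02, 0], [0, 0, 0, -0.06, 0], [0, 0, 0, -0.09, 0]]]' > path.dat && python3 inch.py path.dat
echo '[[[0, 0, -0.07, 0, 0], [0, 0, -0.14, 0, 0], [0, 0, -0.196, 0, 0], [0, 0, -0.196, 0, 0], [0, 0, -0.196, 0, 0]]]' > path.dat && python3 inch.py path.dat
python3 - <<'E'
from bench import manip, optics, status
import cv2,pickle
s=status.read_state();f=optics.grab_frame("wrist");pickle.dump((s,f),open("w4.pkl","wb"))
cv2.imwrite("pics/w4.png",f["pixels"][...,::-1]);print(s["eef_pos"],s["orientation"])
E
```

```text
time: 8.63
eef_pos: [0.543, 0.049, 0.1174]
orientation: [0.142, 0.99, -0.001, -0.003]
ft_force: [0.1, 0.2, 0.6]
grip_width: 0.003
grasp_force: 0.0
time: 9.05
eef_pos: [0.5156, -0.0459, 0.117]
orientation: [0.143, 0.99, -0.0, -0.002]
ft_force: [0.3, 0.2, 0.3]
grip_width: 0.0
grasp_force: 0.0
[ 0.51555071 -0.04585576  0.11703285] [ 1.42705079e-01  9.89762643e-01 -3.84247327e-04 -2.24146477e-03]
```

View pics/w4.png

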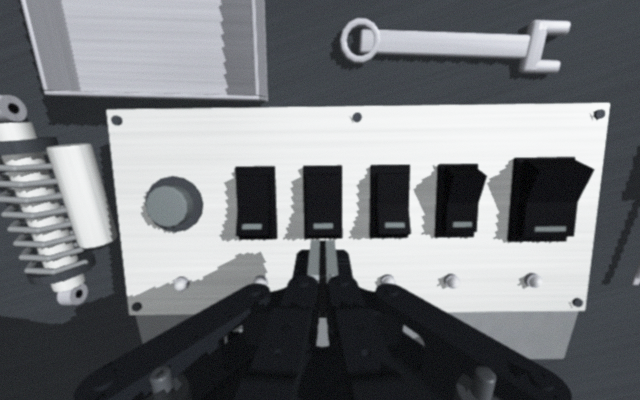

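Master and ignition are both on. The pump spans columns 304–342, centred on the TCP column, with its far end at row 239.

Converted, 0.036 m / 0.5 = 0.072, 0.034 m / 0.5 = 0.068.

```bash
echo '[[[0, 0, 0, 0.032, 0], [0, 0, 0, 0.06, 0], [0, 0, 0, 0.068, 0], [0, 0, 0, 0.072, 0], [0, 0, 0, 0.072, 0]]]' > path.dat && python3 inch.py path.dat
echo '[[[0, 0, 0, 0.002, 0], [0, 0, 0, 0.004, 0], [0, 0, 0, 0.006, 0], [0, 0, 0, 0.008, 0], [0, 0, 0, 0.008, 0]]]' > path.dat && python3 inch.py path.dat
echo '[[[0, 0, 0, 0.002, 0], [0, 0, 0, 0.004, 0], [0, 0, 0, 0.004, 0]]]' > path.dat && python3 inch.py path.dat
```

```text
time: 9.52
eef_pos: [0.5176, -0.044, 0.0815]
orientation: [0.141, 0.99, -0.0, -0.001]
ft_force: [-0.5, 0.0, -0.4]
grip_width: 0.002
grasp_force: 0.0
time: 9.93
eef_pos: [0.5195, -0.0443, 0.0787]
orientation: [0.141, 0.99, 0.0, 0.002]
ft_force: [1.2, 0.2, 3.3]
grip_width: -0.0
grasp_force: 1.6
time: 10.18
eef_pos: [0.5194, -0.0444, 0.0764]
orientation: [0.141, 0.99, 0.0, 0.002]
ft_force: [2.6, 0.7, 4.3]
grip_width: -0.001
grasp_force: 1.7
```

Converted, 0.002 m / 0.5 = 0.004, 0.001 m / 0.5 = 0.002.

```bash
echo '[[[0, 0, 0, 0.002, 0], [0, 0, 0, 0.004, 0], [0, 0, 0, 0.004, 0]]]' > path.dat && python3 inch.py path.dat
echo '[[[0, 0, 0, 0.001, 0], [0, 0, 0, 0.002, 0], [0, 0, 0, 0.002, 0]]]' > path.dat && python3 inch.py path.dat
```

```text
time: 10.43
eef_pos: [0.5186, -0.0444, 0.0739]
orientation: [0.141, 0.99, 0.0, 0.001]
ft_force: [3.7, 0.3, 4.4]
grip_width: -0.003
grasp_force: 2.2
time: 10.68
eef_pos: [0.5187, -0.0444, 0.0733]
orientation: [0.141, 0.99, 0.0, 0.001]
ft_force: [2.6, 0.3, 6.9]
grip_width: -0.004
grasp_force: 3.4
```

Converted, -0.045 m / 0.5 = -0.09, 0.0005 m / 0.5 = 0.001.

```bash
echo '[[[0, 0, 0, 0.001, 0], [0, 0, 0, 0.001, 0], [0, 0, 0, -0.02, 0], [0, 0, 0, -0.06, 0], [0, 0, 0, -0.09, 0]]]' > path.dat && python3 inch.py path.dat
echo '[[[0, 0.014, -0.07, 0, 0], [0, 0.028, -0.14, 0, 0], [0, 0.04, -0.218, 0, 0], [0, 0.04, -0.218, 0, 0], [0, 0.04, -0.218, 0, 0]]]' > path.dat && python3 inch.py path.dat
echo '[[[0, 0, 0, 0, 0], [0, 0, 0, 0, 0]]]' > path.dat && python3 inch.py path.dat
python3 - <<'E'
from bench import manip, optics, status
import cv2,pickle
s=status.read_state();f=optics.grab_frame("wrist");pickle.dump((s,f),open("w5.pkl","wb"))
cv2.imwrite("pics/w5.png",f["pixels"][...,::-1]);print(s["eef_pos"],s["orientation"])
E
```

```text
time: 11.1
eef_pos: [0.5147, -0.0449, 0.1166]
orientation: [0.142, 0.99, -0.001, -0.004]
ft_force: [0.9, 0.3, 0.6]
grip_width: 0.0
grasp_force: 0.0
time: 11.52
eef_pos: [0.4645, -0.1447, 0.1162]
orientation: [0.143, 0.99, -0.0, -0.003]
ft_force: [0.6, -0.3, 0.9]
grip_width: 0.002
grasp_force: 0.0
time: 11.68
eef_pos: [0.4677, -0.1429, 0.1171]
orientation: [0.141, 0.99, -0.0, -0.001]
ft_force: [-0.1, -0.3, -0.4]
grip_width: -0.002
grasp_force: 0.0
[ 0.46769891 -0.14290182  0.11707153] [ 1.40906134e-01  9.90022095e-01 -7.73370668e-06 -1.30907700e-03]
```

View pics/w5.png

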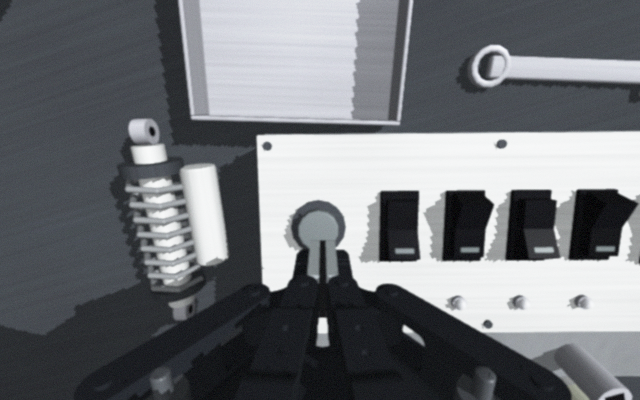

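Pump and ignition are on; fan and rain are off. The starter is at (320,228), right under the TCP.

Converted, 0.041 m / 0.5 = 0.082, 0.038 m / 0.5 = 0.076.

```bash
echo '[[[0, 0, 0, 0.032, 0], [0, 0, 0, 0.064, 0], [0, 0, 0, 0.076, 0], [0, 0, 0, 0.082, 0], [0, 0, 0, 0.082, 0]]]' > path.dat && python3 inch.py path.dat
echo '[[[0, 0, 0, 0.002, 0], [0, 0, 0, 0.004, 0], [0, 0, 0, 0.006, 0], [0, 0, 0, 0.008, 0], [0, 0, 0, 0.008, 0]]]' > path.dat && python3 inch.py path.dat
echo '[[[0, 0, 0, 0.002, 0], [0, 0, 0, 0.004, 0], [0, 0, 0, 0.004, 0]]]' > path.dat && python3 inch.py path.dat
```

```text
time: 12.15
eef_pos: [0.4683, -0.143, 0.0763]
orientation: [0.141, 0.99, -0.0, -0.001]
ft_force: [-0.1, 0.1, -0.8]
grip_width: -0.005
grasp_force: 0.0
time: 12.57
eef_pos: [0.4683, -0.1436, 0.0729]
orientation: [0.141, 0.99, 0.0, 0.0]
ft_force: [-0.1, -0.4, -0.9]
grip_width: -0.001
grasp_force: 0.0
time: 12.82
eef_pos: [0.4687, -0.1437, 0.0711]
orientation: [0.141, 0.99, -0.0, 0.0]
ft_force: [-0.8, -0.3, 2.4]
grip_width: -0.002
grasp_force: 1.3
```

Converted, 0.0045 m / 0.5 = 0.009, 0.004 m / 0.5 = 0.008.

```bash
echo '[[[0, 0, 0, 0.004, 0], [0, 0, 0, 0.006, 0], [0, 0, 0, 0.008, 0], [0, 0, 0, 0.009, 0], [0, 0, 0, 0.009, 0]]]' > path.dat && python3 inch.py path.dat
echo '[[[0, 0, 0, 0.001, 0], [0, 0, 0, 0.002, 0], [0, 0, 0, 0.002, 0]]]' > path.dat && python3 inch.py path.dat
```

```text
time: 13.23
eef_pos: [0.4693, -0.1438, 0.0668]
orientation: [0.141, 0.99, -0.0, 0.001]
ft_force: [1.5, -1.9, 4.8]
grip_width: 0.0
grasp_force: 2.5
time: 13.48
eef_pos: [0.4695, -0.1438, 0.0659]
orientation: [0.141, 0.99, -0.0, 0.001]
ft_force: [0.7, -1.3, 5.4]
grip_width: 0.001
grasp_force: 2.7
```

Converted, 0.0015 m / 0.5 = 0.003, 0.001 m / 0.5 = 0.002.

```bash
echo '[[[0, 0, 0, 0.002, 0], [0, 0, 0, 0.003, 0], [0, 0, 0, 0.003, 0]]]' > path.dat && python3 inch.py path.dat
```

```text
time: 13.73
eef_pos: [0.4697, -0.1439, 0.0649]
orientation: [0.141, 0.99, -0.0, 0.001]
ft_force: [0.2, -1.7, 10.2]
grip_width: 0.001
grasp_force: 4.7
```

Converted, -0.0003 m / 0.5 = -0.0006.

```bash
echo '[[[0, 0, 0, -0.0006, 0], [0, 0, 0, -0.0006, 0], [0, 0, 0, -0.0006, 0], [0, 0, 0, -0.0006, 0], [0, 0, 0, -0.0006, 0]]]' > path.dat && python3 inch.py path.dat
echo '[[[0, 0, 0, 0, 0], [0, 0, 0, 0, 0], [0, 0, 0, 0, 0], [0, 0, 0, 0, 0], [0, 0, 0, 0, 0]]]' > path.dat && python3 inch.py path.dat
echo '[[[0, 0, 0, -0.02, 0], [0, 0, 0, -0.06, 0], [0, 0, 0, -0.12, 0], [0, 0, 0, -0.2, 0], [0, 0, 0, -0.28, 0]]]' > path.dat && python3 inch.py path.dat
echo '[[[0, 0.02, 0.06, 0, 0], [0, 0.04, 0.12, 0, 0], [0, 0.06, 0.18, 0, 0], [0, 0.06, 0.22, 0, 0], [0, 0.06, 0.22, 0, 0]]]' > path.dat && python3 inch.py path.dat
python3 - <<'E'
from bench import manip, optics, status
import cv2,pickle
s=status.read_state();f=optics.grab_frame("wrist");pickle.dump((s,f),open("w6.pkl","wb"))
cv2.imwrite("pics/w6.png",f["pixels"][...,::-1]);print(s["eef_pos"],s["orientation"])
E
python3 m.py w6.pkl
```

```text
time: 14.15
eef_pos: [0.4696, -0.1438, 0.0652]
orientation: [0.141, 0.99, -0.0, 0.001]
ft_force: [1.1, -1.2, 8.3]
grip_width: 0.002
grasp_force: 4.1
time: 14.57
eef_pos: [0.4696, -0.1439, 0.0652]
orientation: [0.141, 0.99, -0.0, 0.001]
ft_force: [0.1, -1.2, 7.7]
grip_width: -0.0
grasp_force: 4.1
time: 14.98
eef_pos: [0.4666, -0.1432, 0.204]
orientation: [0.141, 0.99, 0.0, -0.002]
ft_force: [1.6, 0.2, -0.2]
grip_width: -0.001
grasp_force: 0.0
time: 15.4
eef_pos: [0.4701, -0.0268, 0.2035]
orientation: [0.139, 0.99, 0.0, -0.001]
ft_force: [0.0, -0.3, 0.3]
grip_width: 0.001
grasp_force: 0.0
[ 0.47012928 -0.02682806  0.20348042] [ 1.39381077e-01  9.90238620e-01  3.09785061e-04 -5.42856911e-04]
nR [171. 157.] [ 0.3981 -0.1719  0.047 ]
nL [510. 155.] [0.4946 0.1718 0.047 ]
fR [189. 296.] [ 0.5476 -0.2058  0.073 ]
fL [497. 295.] [0.6428 0.1291 0.073 ]
blob (259, 197, 25, 47) near [ 0.4642 -0.0795] far [ 0.5075 -0.0915]
blob (305, 197, 24, 45) near [ 0.4771 -0.0345] far [ 0.5182 -0.0463]
blob (350, 197, 25, 47) near [0.4901 0.0105] far [ 0.5332 -0.0023]
blob (395, 196, 28, 47) near [0.5023 0.0567] far [0.5452 0.0436]
blob (445, 192, 47, 55) near [0.5149 0.1161] far [0.5653 0.1006]
circ [214.5 219.5  19.6] [ 0.4696 -0.1427  0.072 ]
circ [114.5 229.5  21.2] [ 0.4512 -0.2475  0.072 ]
circ [345.5 105.5  15.4] [0.3986 0.0158 0.072 ]
circ [319.5 260.5  17.9] [ 0.5456 -0.0516  0.072 ]
```

View pics/w6.png

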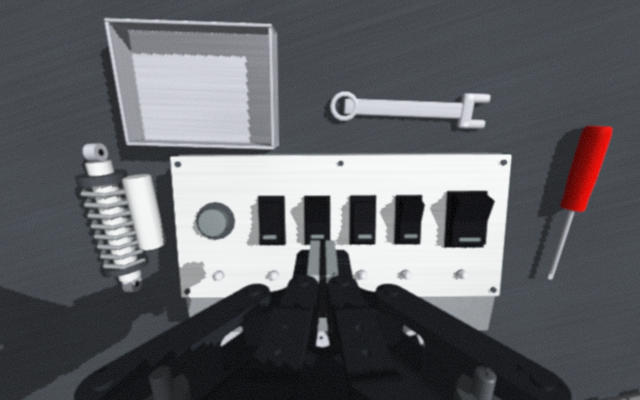

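The final view shows the console where it was (corners within about 2 mm). Master, ignition and pump are on, with near-half bulges at columns 490, 422 and 318. Fan (362) and rain (272) are off, and the starter (214,220) is out. I'm handing the job in.

```bash
echo '[[[0, 0, 0, 0, 0], [0, 0, 0, 0, 0], [0, 0, 0, 0, 0]]]' > path.dat && python3 inch.py path.dat; python3 -c "
from bench import manip, optics, status
print(manip.finish_job())"
```

```text
time: 15.7
eef_pos: [0.4698, -0.0303, 0.2037]
orientation: [0.142, 0.99, -0.0, -0.001]
ft_force: [0.5, -0.1, -0.6]
grip_width: 0.002
grasp_force: 0.0
the job is handed in; nothing more can be done
None
```

The job is handed in at 15.7 s: master, ignition and fuel pump were pressed fully on in that order, then the starter was held in for about a second and came back out; fan and rain light are still off, the highest press force I read was about 10 N, and the last picture shows the console unmoved to within about 2 mm.

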